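# Hold the brake of a sample stage released with the keyed service shaft

## Task

Take the blue dust cap off the hub of the rotary sample stage and set it down flat, knob up, in the grey tray. Then take the black-handled service shaft out of its wooden holder, push it into the hub, turning it until its key slips into the keyway, and keep pushing against the spring until its collar sits fully home on the hub face. Finish while still gripping the shaft and holding it pressed down (do not let go), and leave everything else on the bench where it is.

Things in the scene. Friction and masses are not known exactly. Their poses are not given: they have to be found in the camera images.
- stage: Rotary sample stage, fixed, place and yaw differ: white round flange 260 mm across, on it a grey carousel disc 200 mm across (top 30 mm above the bench), in its middle an aluminium hub about 56 mm across, its flat top face 75 mm above the bench. Origin on the bench under the hub axis, z up, +x towards the keyway; an orange line on the carousel points that way. Braked: nothing turns.
- hub_face (a point): Centre of the hub's top face, the mouth of a round bore 22.5 mm across; axes as the stage. One keyway, 9 mm wide, runs the bore's full depth and reaches 17.5 mm from the axis on the +x side.
- plunger (a joint): Brass brake-release plunger on a spring inside the bore. 0 = up, its top 35 mm below the hub face; grows (m) as it is pressed down, stop at 0.011. The spring pushes back with 4 N at first and 0.8 N more for each mm. With the shaft fully home it reads about 0.008; it rises and lifts the shaft when no longer pushed.
- cap: Blue round dust cap (60 g) that starts loose over the hub, 68 mm across: a disc with a skirt 8 mm deep around the hub, total 14 mm high, inner diameter 63 mm, and on top a round knob 24 mm across from 14 to 46 mm above its origin. Origin: centre of the skirt's underside, z up.
- tray: Grey shallow open tray 140 x 140 mm, wall 4 mm thick and 14 mm high, floor about 4 mm thick, fixed to the bench, beside the stage on the other side from the wooden holder (left or right differs). Origin: centre of its underside.
- holder: Wooden block 80 x 80 x 55 mm, fixed, with an upright round hole 35 mm across in its middle in which the service shaft stands, its collar resting on the block's top. Origin: centre of its underside.
- key: Service shaft, 250 g, starts upright. Origin: centre of its lower tip, z up. Shaft 20 mm across from 0 to 43 mm, lowest 6 mm tapered to 12 mm; brass key 6 mm wide, out to 15 mm from the axis on the +x side, 14 to 40 mm above the tip (so 14 mm enter the bore at any yaw, then the key must meet the keyway); collar 44 mm across, 43 to 49 mm. Home: collar on hub face, tip 43 mm below it.
- key_grip (a point): Middle of the service shaft's black handle bar, 79 mm above its tip; axes as the shaft. The bar is 56 mm long (x), 16 mm thick (y), and spans 65 to 93 mm above the tip; its +x end (the key's side) is orange. A 16 mm neck joins it to the collar. Grip across y.
- tape_roll: Bystander: amber tape roll lying flat, 76 mm across, 19 mm high. Origin: underside centre.
- sensor_puck: Bystander: steel puck 32 mm across, 22 mm high. Origin: underside centre.
- solvent_bottle: Bystander: white bottle with red cap, 60 mm across, 140 mm high. Origin: underside centre.
- screw_jar: Bystander: glass jar 56 mm across, 65 mm high. Origin: underside centre.
- screwdriver: Bystander: red screwdriver 180 mm long lying on the bench.
- multimeter: Bystander: yellow hand multimeter 150 x 75 x 32 mm lying flat. Origin: underside centre.
- parts_box: Bystander: closed cardboard box 90 x 130 x 50 mm. Origin: underside centre.
Not all that is in view belongs to the job. Several things have the shape of the cap; the one meant has the colours described above.

How it is judged:
By the outcome, as a careful person would: the job done as asked, in the order asked, and still so for the second after the job is handed in, while the arm keeps its last pose, push and grip.
It also fails if it takes over 50 s, if anything falls off the work surface, if the arm or the gripper's body presses on something with over 40 N, if the wrist force passes 120 N, or if a joint passes its speed limit or range.

## Robot

A 6-joint arm with a two-finger parallel gripper is mounted at the origin on the work surface. World frame = base frame: x ahead of the robot, y to its left, z up, the work surface at z = 0. Lengths are in m, angles in rad, forces in N, time in s.
With the tool pointing down it reaches from about 0.25 to 0.8 m from the base axis. Payload 8.5 kg.
Tool frame: the origin (TCP) lies at the very end of the fingers, on their centre line; the grasp point (between the pads) lies 19 mm behind it (manip.grip_point_offset is the distance from the TCP to the grasp point, in m); z points along the fingers, y is the line along which they close (so a half turn about z gives the same grasp; the last joint's range is limited). The gripper opens to 85 mm and grips with 20 to 120 N. Pads are 22 mm wide; open, the fingers measure 114 mm over their backs; the gripper's body (76 mm by 85 mm) begins 54 mm behind the grasp point. The pads swing forward as they close: fully open they stand 13 mm farther back than shut.
Start: joints at [-1.124, 0.238, -0.013, 1.319, 0, 1.571], TCP at [0.227, -0.473, 0.208] pointing down, gripper open.
Joint ranges: [-2.66, 2.66], [-1.03, 1.9], [-1.14, 1.46], [-1.82, 2.27], [-1.45, 1.34], [-3.14, 3.14]. Speed limits (rad/s): [2.22, 2.22, 2.79, 3.14, 3.14, 3.14].

## Interface

Orientations are given as a unit quaternion [x, y, z, w].
In Python, from plant import get_obs, read_camera, camera_model, ticket, spotter, manip gives the robot as it stands.
- The arm moves only by the tool move_arm, never from a script. Its argument "increments" is a list that holds one entry, the list of rows, each a list of 6 numbers: the shift along the tool's x, y, z in m, then the turn, a rotation vector about the tool's x, y, z in rad. A call has 1 to 8 rows; each row shifts and turns the commanded pose from where the row before left it, along the tool's axes as they then stand; what a row does not reach is not made up. A row lasts 1/8 s, in which the tool goes at most 62.5 mm and 10.7 degrees, less where a joint would pass 70% of its speed; a pose out of reach is approached as far as the arm can. A call with a gripper value outside its range is refused whole. "jaw" is the finger opening in m, from 0 to 0.0854, set as the call begins (left out, the last holds). The fingers move at their own pace and stop on an object; the grip force is fixed at half the most. Time passes only in rows, so rows that do not move let the fingers close. It gives the time, the measured TCP pose, the force, the opening and the grip force at its end, in the units of the state.
- get_obs(): the state, without advancing time (a new reading comes with each control period).
- read_camera(name): name is "side" or "top"; returns the picture (420x560x3 uint8, red, green, blue); there is no depth.
- camera_model(name): a dict with "K" (3x3 intrinsics, pixels), "eye" and "orientation" of the camera in the world. Camera axes: x right, y down, z forward; pixel columns grow to the right and rows downward; lengths in m; the calibration is good to about 2 mm. A picture is of the moment at which its call begins. camera_model takes no time and is no camera call.
- ticket.sign_off(): hands the job in; it is judged then, once.
Trained networks look in the newest picture that a camera, given by its name, has taken for a name from the list of things; names that differ only in an ending like _2 or _b are one class to them, and where a whole thing is asked for, a point or a joint stands for the part that bears it (a point fixed in the world has none). Each returns a list of dicts, best first, with "p" (0 to 1); they miss things now and then, are a little off and sometimes report something else, mostly with a low value. They report only what shows in the picture. A call takes as long as a camera call. They do not tell look-alikes from the thing itself.
- spotter.look_for(camera, label): "point" ([x, y, z] in m, in world coordinates, good to about 4 mm: the middle of the surface that is visible of it).
- spotter.masks_of(camera, label): "pixels" (420x560 bool, what is visible of it).
The state is a dict: "t": time; "joint_positions": joint angles; "qd": joint speeds; "joint_torque": joint torques, N m; "tool_pos": TCP position; "tool_rot": TCP orientation; "contact_force": force on the tool from outside, world axes, zero at the start; "moment": the same for the moment, N m; "width": opening from 0.0 (shut) to 1.0 (fully open); "finger_force": force on a finger pad.
Only numpy, scipy, OpenCV 4.12 (cv2) and the standard library are available. Lean on these libraries where they do the work, as an engineer would, in place of code of your own. Each camera call takes 0.05 s, during which the arm holds its last target. There are 200 camera calls.

## Working session

There is one attempt and no reset: what is moved stays moved. The work goes in short steps, Python scripts to look and compute and a tool call to move; the robot and the scene stay as the last step left them, time stands still between calls to the robot, and variables do not carry over. Pictures are saved under pics/ and viewed, at most 10 in all, crops included, and the job is handed in when it is done.

Besides the shell and the picture viewer there is one more tool, called after "Emit:" as name(argument=value, ...), one argument or row to a line, values as JSON. move_arm: Moves the arm, as the interface text tells. Its arguments: {"type":"object","properties":{"increments":{"type":"array"},"jaw":{"type":"number"}},"required":["increments"]}

```bash
mkdir -p pics; ls; python3 - <<'E'
from plant import get_obs, read_camera, camera_model, ticket, spotter, manip
import cv2
for n in ("top","side"):
    im=read_camera(n); cv2.imwrite(f"pics/{n}0.png",im[:,:,::-1])
    m=camera_model(n); print(n,m)
for l in ("cap","hub_face","stage","tray","holder","key","key_grip"):
    for n in ("top","side"):
        try: print(l,n,[(round(d["p"],2),[round(float(v),3) for v in d["point"]]) for d in spotter.look_for(n,l)])
        except Exception as e: print(l,n,e)
o=get_obs(); print(o, manip.grip_point_offset)
E
```

```text
pics
top {'K': array([[533.50072475,   0.        , 277.61753426],
       [  0.        , 533.50072475, 213.62147262],
       [  0.        ,   0.        ,   1.        ]]), 'eye': array([ 0.36618668, -0.0221269 ,  1.51662142]), 'orientation': array([ 0.7092344 , -0.70094093,  0.05425601, -0.05219837])}
side {'K': array([[395.26976736,   0.        , 283.76881214],
       [  0.        , 395.26976736, 211.47304582],
       [  0.        ,   0.        ,   1.        ]]), 'eye': array([-0.140729  , -0.8684312 ,  0.79213341]), 'orientation': array([ 0.82019962, -0.30245663,  0.16303188, -0.45739826])}
cap top [(0.65, [0.527, -0.03, 0.084]), (0.57, [0.818, 0.13, 0.014])]
cap side [(0.56, [0.508, -0.035, 0.079]), (0.25, [0.353, -0.194, 0.02])]
hub_face top [(0.69, [0.523, -0.028, 0.03])]
hub_face side [(0.75, [0.464, -0.027, 0.026])]
stage top [(0.72, [0.52, -0.03, 0.033])]
stage side [(0.89, [0.46, -0.018, 0.029]), (0.49, [0.528, 0.292, 0.085])]
tray top [(0.71, [0.457, -0.311, 0.001])]
tray side [(0.82, [0.422, -0.328, 0.004]), (0.74, [0.461, -0.02, 0.027])]
holder top [(0.87, [0.529, 0.285, 0.
[... 261 characters left out ...]
 'joint_positions': array([-1.12399794e+00,  2.38162381e-01, -1.35022485e-02,  1.31921338e+00,
       -5.56263835e-06,  1.57077029e+00]), 'qd': array([-0.00161849, -0.0002519 , -0.0019847 , -0.00057261,  0.00013776,
       -0.00238511]), 'joint_torque': array([-1.18577485e-03, -5.38512182e+01,  3.46681595e+01,  2.69684875e-03,
       -1.33700046e-04,  8.85929239e-06]), 'tool_pos': array([ 0.22681706, -0.47341514,  0.20849509]), 'tool_rot': array([ 9.75147124e-01,  2.21558312e-01, -1.17596009e-05, -3.92090233e-05]), 'contact_force': array([ 0.49413524,  0.17392256, -0.41186813]), 'moment': array([ 0.01572024, -0.01028708, -0.05990251]), 'finger_force': 0.0, 'width': 1.0024431786777606} 0.0187
```

View pics/top0.png

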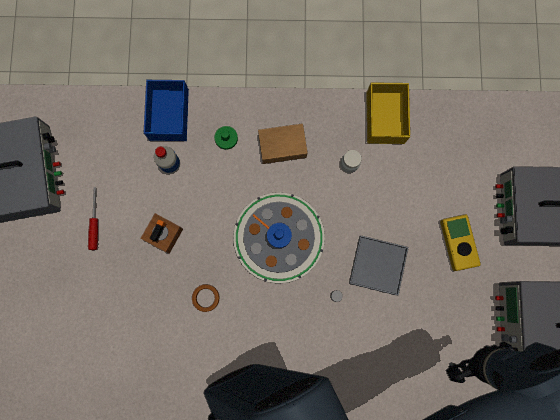

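View pics/side0.png

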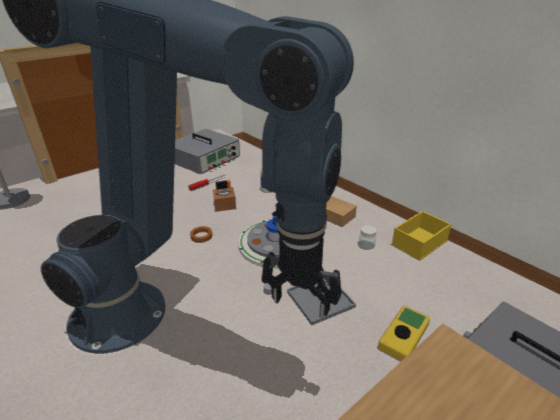

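The top view shows the blue cap on the hub at about (279,236). An orange line runs up-left to about (257,217). The tray is at (378,265), the holder with the shaft at (162,233), and the puck at (337,296). In the side view the arm hides part of the stage; the cap is at about (275,225) and the shaft at (223,190).

```bash
cat > h.py <<'E'
import numpy as np, cv2
from scipy.spatial.transform import Rotation as R
from plant import get_obs, read_camera, camera_model, ticket, spotter, manip
def cam(n):
    m=camera_model(n); return m["K"],np.array(m["eye"]),R.from_quat(m["orientation"]).as_matrix()
def ray(n,uv):
    K,e,r=cam(n); d=r@np.linalg.solve(K,[uv[0],uv[1],1.]); return e,d/np.linalg.norm(d)
def onz(n,uv,z):
    e,d=ray(n,uv); return e+d*(z-e[2])/d[2]
def proj(n,p):
    K,e,r=cam(n); q=K@(r.T@(np.asarray(p)-e)); return q[:2]/q[2]
def tri(uvt,uvs):
    A=np.zeros((3,3));b=np.zeros(3)
    for n,uv in (("top",uvt),("side",uvs)):
        e,d=ray(n,uv);P=np.eye(3)-np.outer(d,d);A+=P;b+=P@e
    return np.linalg.solve(A,b)
def best(n,l,near=None):
    c=spotter.masks_of(n,l)
    return c
def cen(m):
    v,u=np.nonzero(m); return np.array([u.mean(),v.mean()]),len(u)
E
python3 - <<'E'
from h import *
np.set_printoptions(precision=4,suppress=True)
im={n:read_camera(n) for n in ("top","side")}
for l in ("cap","stage","tray","holder","key"):
    for n in im:
        for d in spotter.masks_of(n,l)[:2]:
            m=d["pixels"]; c,k=cen(m); v,u=np.nonzero(m)
            print(l,n,round(d["p"],2),c,k,u.min(),u.max(),v.min(),v.max(), cv2.minAreaRect(np.c_[u,v].astype(np.int32)) if l in("tray","holder") else "")
t=im["top"]
A=cv2.resize(t[185:290,228:330],None,fx=4,fy=4,interpolation=cv2.INTER_CUBIC)[:400,:400]
B=cv2.resize(t[205:265,132:192],(400,400),interpolation=cv2.INTER_CUBIC)
cv2.imwrite("pics/c1.png",np.hstack([A,B])[:,:,::-1])
s=im["side"]
A=cv2.resize(s[165:215,200:250],(400,400),interpolation=cv2.INTER_CUBIC)
B=cv2.resize(s[195:270,230:305],(400,400),interpolation=cv2.INTER_CUBIC)
cv2.imwrite("pics/c2.png",np.hstack([A,B])[:,:,::-1])
E
```

```text
cap top 0.84 [278.8382 234.3438] 445 268 290 223 246 
cap top 0.76 [225.7629 137.6314] 388 215 236 127 148 
cap side 0.55 [271.7372 224.5705] 156 265 277 216 232 
cap side 0.48 [196.5326 184.6304] 92 188 206 181 189 
stage top 0.93 [278.4855 237.8507] 5996 233 323 192 283 
stage top 0.29 [336.1584 296.0792] 101 331 341 291 301 
stage side 0.92 [257.5889 242.7586] 1243 238 278 220 265 
tray top 0.68 [378.6516 265.028 ] 2606 349 408 235 295 ((378.800048828125, 264.8999938964844), (51.84638595581055, 51.737918853759766), 12.528807640075684)
tray side 0.76 [317.5739 304.5061] 1150 287 355 286 324 ((320.9224548339844, 297.8189697265625), (43.46243667602539, 58.562679290771484), 66.80140686035156)
tray side 0.39 [222.5236 186.6702] 191 215 230 180 195 ((222.5, 187.5), (15.0, 15.0), 90.0)
holder top 0.74 [161.9751 233.2792] 763 141 181 213 252 ((161.36923217773438, 232.85385131835938), (33.98551559448242, 30.140439987182617), 29.744882583618164)
holder top 0.47 [336.7071 295.7475] 99 331 342 291 301 ((336.75, 295.75), (10.60660171508789, 9.899494171142578), 45.0)
key top 0.77 [158.9061 231.498 ] 245 150 167 221 240 
key side 0.76 [222.7368 186.8038] 209 215 231 179 195
```

View pics/c1.png

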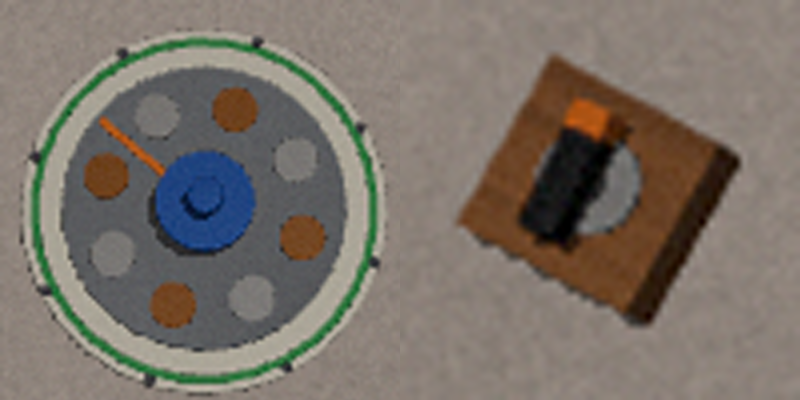

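View pics/c2.png

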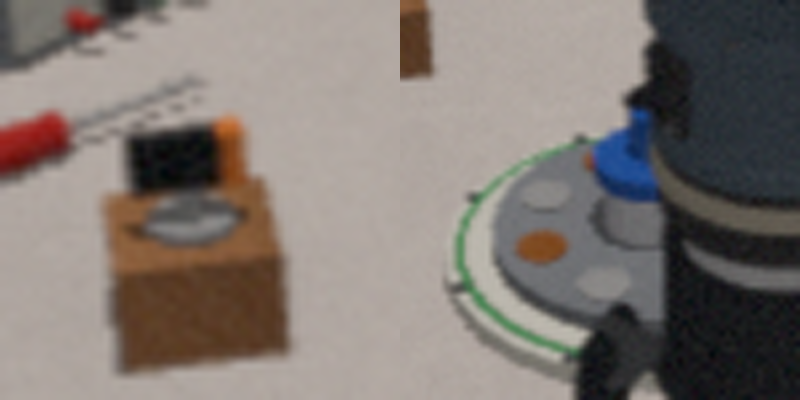

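Crop 1 shows the orange line from about (253,215) to (269,229) px, and the cap centred on the hub. The handle's orange end is at about (160,222), the black end at about (154,239). Crop 2: in the side view the shaft stands upright in the holder, and the cap is half hidden by the wrist, so I will look at it again once the arm has moved.

```bash
cat >> h.py <<'E'
def hsv(im): return cv2.cvtColor(im,cv2.COLOR_RGB2HSV)
def pts(mask,box):
    v,u=np.nonzero(mask[box[1]:box[3],box[0]:box[2]]); return np.c_[u+box[0],v+box[1]].astype(float)
E
python3 - <<'E'
from h import *
np.set_printoptions(precision=4,suppress=True)
t=read_camera("top");s=read_camera("side");H=hsv(t);S=hsv(s)
# stage: green ring
g=(H[...,0]>45)&(H[...,0]<85)&(H[...,1]>90)
p=pts(g,(225,185,335,290)); print("green",len(p))
for z in (0.02,):
  W=np.array([onz("top",q,z) for q in p])[:,:2]
  A=np.c_[W,np.ones(len(W))];x=np.linalg.lstsq(A,(W**2).sum(1),rcond=None)[0];c=x[:2]/2;print("green c",c,"r",np.sqrt(x[2]+c@c))
b=(H[...,0]>100)&(H[...,0]<125)&(H[...,1]>140)
p=pts(b,(260,215,300,255));e=cv2.fitEllipse(cv2.convexHull(p.astype(np.int32)));print("blue",len(p),e,onz("top",e[0],.081))
o=(H[...,0]>5)&(H[...,0]<16)&(H[...,1]>170)&(H[...,2]>150)
for box in ((245,205,272,232),(140,210,185,255)):
    p=pts(o,box);print("or",box,len(p),p.mean(0),p.min(0),p.max(0)); 
p=pts(o,(245,205,272,232)); W=np.array([onz("top",q,.03)[:2] for q in p]); l=cv2.fitLine(W.astype(np.float32),cv2.DIST_HUBER,0,.001,.001).ravel(); print("line",l,np.degrees(np.arctan2(l[1],l[0])))
ot=pts(o,(140,210,185,255))
k=[d for d in spotter.masks_of("top","key")][0]["pixels"]
bl=(H[...,2]<50); kb=pts(bl,(145,215,172,250)); 
print("black",len(kb),kb.mean(0),cv2.minAreaRect(np.r_[kb,ot].astype(np.float32)))
os_=(S[...,0]>5)&(S[...,0]<16)&(S[...,1]>170)&(S[...,2]>150); q=pts(os_,(222,175,240,195));print("side or",len(q),q.mean(0))
print("orange end tri",tri(ot.mean(0),q.mean(0)))
for z in (.104,): print("top face z .104 orange", onz("top",ot.mean(0),z), "black",onz("top",kb.mean(0),z))
print("tray c",onz("top",(378.8,264.9),.012),tri((378.7,265),(317.6+2,301)))
E
```

```text
green 440
green c [ 0.5273 -0.0288] r 0.11939432700289207
blue 481 ((278.8274841308594, 235.00743103027344), (24.202678680419922, 24.678945541381836), 7.676546096801758) [ 0.5257 -0.029   0.081 ]
or (245, 205, 272, 232) 27 [260.5926 221.1111] [253. 215.] [268. 227.]
or (140, 210, 185, 255) 23 [159.5217 221.913 ] [157. 220.] [162. 224.]
line [0.6269 0.7791 0.5695 0.0219] 51.181507
black 160 [158.0062 234.1562] ((164.01385498046875, 234.4740447998047), (25.058822631835938, 21.882352828979492), 28.07248878479004)
side or 4 [228.   180.75]
orange end tri [0.5543 0.291  0.1009]
top face z .104 orange [0.5545 0.29   0.104 ] black [0.5216 0.2925 0.104 ]
tray c [ 0.4522 -0.3115  0.012 ] [ 0.4516 -0.3135 -0.0051]
```

Emit:
move_arm(
  increments=[
    [[0.0461,-0.0271,0,0,0,0],[0.0461,-0.0271,0,0,0,0],[0.0461,-0.0271,0,0,0,0],[0.0461,-0.0271,0,0,0,0],[0.0461,-0.0271,0,0,0,0],[0.0461,-0.0271,0,0,0,0],[0.0461,-0.0271,0,0,0,0],[0.0461,-0.0271,0,0,0,0]],
  ],
  jaw=0.0854,
)

```text
t: 2.55
tool_pos: [0.4666, -0.117, 0.2087]
tool_rot: [0.975, 0.222, 0.0, 0.0]
contact_force: [1.0, -0.6, -0.7]
width: 0.996
finger_force: 0.0
```

Emit:
move_arm(
  increments=[
    [[0.0461,-0.0271,0,0,0,0],[0.0461,-0.0271,0,0,0,0],[0,0,0,0,0,0]],
  ],
)

```text
t: 2.92
tool_pos: [0.527, -0.027, 0.208]
tool_rot: [0.975, 0.224, 0.0, -0.0]
contact_force: [0.1, -0.5, 0.1]
width: 0.999
finger_force: 0.0
```

```bash
python3 - <<'E'
from h import *
np.set_printoptions(precision=4,suppress=True)
o=get_obs();print(o["t"],o["tool_pos"],R.from_quat(o["tool_rot"]).as_matrix()[:,:2].T,o["joint_positions"])
s=read_camera("side");S=hsv(s)
b=(S[...,0]>100)&(S[...,0]<125)&(S[...,1]>140)
n,L,st,c=cv2.connectedComponentsWithStats(b.astype(np.uint8))
for i in range(1,n):
    if st[i,4]>30: print(st[i],c[i])
for z,h in ((.113,"knobtop"),(.081,"disc"),(.067,"skirt")): print(h,proj("side",(.526,-.029,z)))
cv2.imwrite("pics/s1.png",cv2.resize(s[180:280,220:340],(720,600),interpolation=cv2.INTER_CUBIC)[:,:,::-1])
E
```

```text
2.925 [ 0.527 -0.027  0.208] [[ 0.9     0.4358  0.0002]
 [ 0.4358 -0.9    -0.0005]] [-0.0516  0.2431 -0.0082  1.3196  0.0006  2.6391]
[262 156  53  32 791] [291.1138 173.0683]
[267 215  19  18 238] [275.9664 224.5924]
knobtop [275.6391 214.7666]
disc [275.837  223.0756]
skirt [275.922  226.6425]
```

View pics/s1.png

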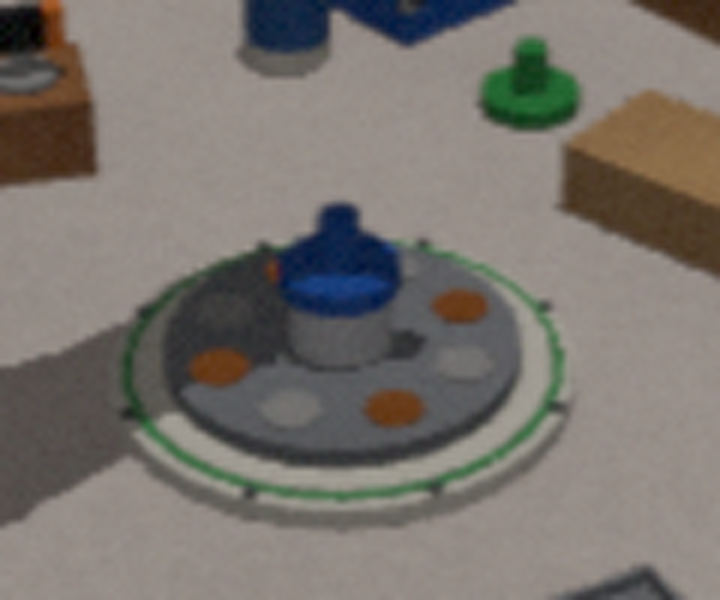

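The crop shows the capped hub at about (276,224) px, agreeing with the predicted 0.081 m disc height. The gripper is missing from where I expected it, so I will look at the full frame.

```bash
python3 - <<'E'
from h import *
o=get_obs();print(o["t"],o["tool_pos"],proj("side",o["tool_pos"]))
a=read_camera("side");b=read_camera("top")
cv2.imwrite("pics/s2.png",cv2.resize(np.vstack([a,b])[:,:,::-1],(400,600)))
E
```

```text
2.975 [ 0.5259183  -0.02846277  0.2080707 ] [274.88816074 188.66584548]
```

View pics/s2.png

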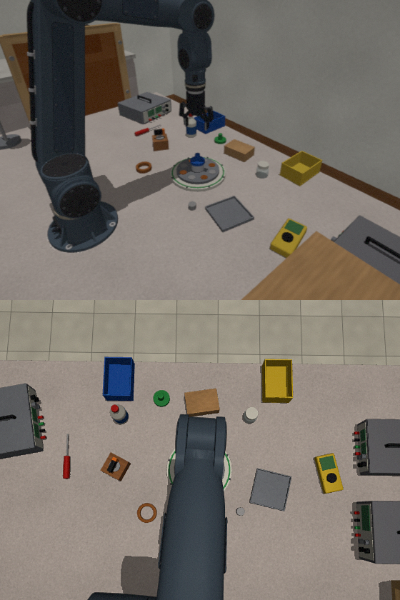

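The combined view shows the gripper hovering near (270,177) px in the side image with the capped hub below it. The top view is blocked by the arm. I will check the predicted fingertip pixels.

```bash
python3 - <<'E'
from h import *
for p,a in (((.227,-.473,.208),-64.4),((.526,-.0285,.208),-64.2)):
    y=np.array([np.cos(np.radians(a)),np.sin(np.radians(a)),0])
    for s in (-1,1):
        print([proj("side",np.array(p)+s*.05*y+[0,0,h]).round(1) for h in (0,.013,.06)])
a=cv2.imread("pics/side0.png")[240:330,250:370]
b=read_camera("side")[120:210,210:330][:,:,::-1]
cv2.imwrite("pics/s3.png",np.hstack([cv2.resize(x,None,fx=3.3,fy=3.3,interpolation=cv2.INTER_CUBIC) for x in (a,b)]))
E
```

```text
[array([276.5, 312.4]), array([276.4, 307.7]), array([275.9, 289.9])]
[array([324.3, 328.2]), array([324.6, 323.4]), array([325.8, 305.3])]
[array([260.4, 185.7]), array([260.3, 182. ]), array([259.6, 168.3])]
[array([289.8, 191.8]), array([289.8, 188. ]), array([289.8, 174. ])]
```

View pics/s3.png

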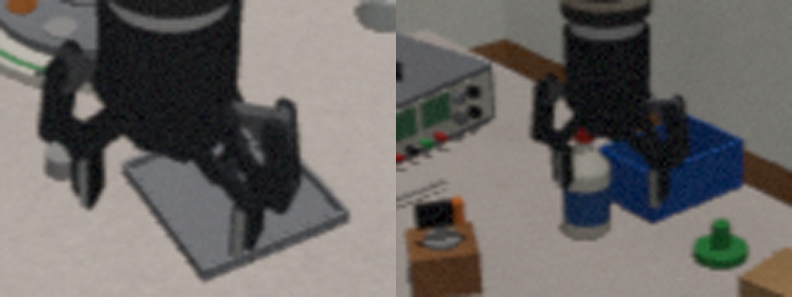

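Left: the initial fingertips are at about (277,302) and (324,316). Right: they are now at about (261,176) and (289,182), roughly 20 mm higher than I predicted for open fingers. I will close near knob width in the air and look again.

Emit:
move_arm(
  increments=[
    [[0,0,0,0,0,0],[0,0,0,0,0,0],[0,0,0,0,0,0],[0,0,0,0,0,0]],
  ],
  jaw=0.026,
)

```text
t: 3.62
tool_pos: [0.5254, -0.03, 0.2086]
tool_rot: [0.975, 0.221, 0.0, -0.0]
contact_force: [0.2, 0.4, 0.1]
width: 0.304
finger_force: 0.0
```

```bash
python3 - <<'E'
from h import *
o=get_obs();print(o["tool_pos"],o["width"])
y=R.from_quat(o["tool_rot"]).as_matrix()[:,1]
for s in (-1,1): print([proj("side",o["tool_pos"]+s*.018*y+[0,0,h]).round(1) for h in (0,.013,.03)])
b=read_camera("side")[140:230,210:330][:,:,::-1]
cv2.imwrite("pics/s4.png",cv2.resize(b,None,fx=6,fy=6,interpolation=cv2.INTER_CUBIC))
E
```

```text
[ 0.52540919 -0.03003209  0.20856495] 0.3041084108132548
[array([269.8, 187.7]), array([269.7, 183.9]), array([269.5, 179. ])]
[array([280.4, 189.9]), array([280.3, 186.1]), array([280.3, 181.2])]
```

View pics/s4.png

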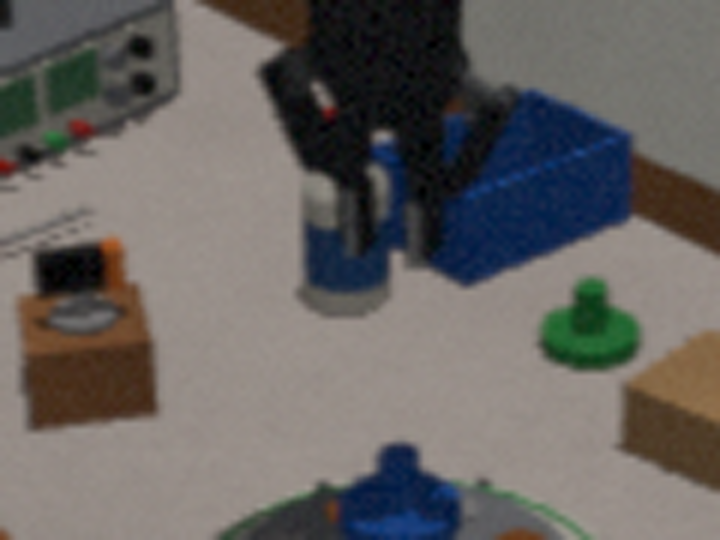

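The tips are at about (270,182) and (279,184) px, so they look about 20 mm above the reported TCP. I will settle it by touching the knob top gently with shut fingers.

Emit:
move_arm(
  increments=[
    [[0,0,0.04,0,0,0],[0,0,0.04,0,0,0],[0,0,0,0,0,0],[0,0,0,0,0,0]],
  ],
  jaw=0.0,
)

```text
t: 4.18
tool_pos: [0.5262, -0.0298, 0.1298]
tool_rot: [0.975, 0.222, 0.001, 0.0]
contact_force: [-0.5, -0.9, 0.8]
width: -0.004
finger_force: 0.0
```

Emit:
move_arm(
  increments=[
    [[0,0,0.004,0,0,0],[0,0,0.004,0,0,0],[0,0,0.003,0,0,0],[0,0,0,0,0,0]],
  ],
)

```text
t: 4.68
tool_pos: [0.5253, -0.0298, 0.1174]
tool_rot: [0.975, 0.222, -0.0, -0.0]
contact_force: [0.5, -0.3, 0.5]
width: -0.003
finger_force: 0.0
```

```bash
python3 - <<'E'
from h import *
o=get_obs();print(o["t"],o["tool_pos"],o["width"],o["contact_force"])
s=read_camera("side");S=hsv(s)
print([proj("side",o["tool_pos"]+[0,0,h]).round(1) for h in (0,.013,.03)])
d=(S[...,2]<70)&~((S[...,0]>100)&(S[...,1]>140))
for v in range(196,222): print(v,"".join("B" if (100<S[v,u,0]<125 and S[v,u,1]>140) else ("#" if S[v,u,2]<70 else ("+" if S[v,u,2]<110 else ".")) for u in range(258,298)))
E
```

```text
4.675 [ 0.52532575 -0.02981327  0.11737095] -0.00331613637038244 [ 0.54326229 -0.27031562  0.48917415]
[array([275.6, 213.8]), array([275.5, 210.3]), array([275.4, 205.8])]
196 ...........+####B##########+............
197 ............###B##########+.............
198 ............+############+..............
199 .............#########+++...............
200 .............#######B#+.................
201 .............#########..................
202 .............#########..................
203 .............#########+.................
204 .............#########+.................
205 .............+########..................
206 .............++######+..................
207 ..............+#####+...................
208 ...............+###+....................
209 ................+++.....................
210 ........................................
211 ........................................
212 ........................................
213 ........................................
214 ................+++++...................
215 ...............+BBBBB+..................
216 ...............+BBBBB+..................
217 ...............+BBBBB+..................
218 ..............++BBBBB++.................
219 ............+++BBBBBBBB++...............
220 .....++....++BBBBBBBBBBBB+++...+++......
221 ....+##++++BBBBBBBBBBBBBBBB++++++.......
```

Emit:
move_arm(
  increments=[
    [[0,0,0.003,0,0,0],[0,0,0.003,0,0,0],[0,0,0.003,0,0,0],[0,0,0,0,0,0]],
  ],
)

```text
t: 5.22
tool_pos: [0.5253, -0.0298, 0.1082]
tool_rot: [0.975, 0.222, -0.0, -0.0]
contact_force: [0.5, 0.5, -0.2]
width: -0.004
finger_force: 0.0
```

Emit:
move_arm(
  increments=[
    [[0,0,0.002,0,0,0],[0,0,0.001,0,0,0],[0,0,0,0,0,0]],
  ],
)

```text
t: 5.6
tool_pos: [0.5254, -0.0298, 0.1055]
tool_rot: [0.975, 0.222, -0.0, -0.0]
contact_force: [0.4, 0.5, -0.2]
width: -0.001
finger_force: 0.0
```

Emit:
move_arm(
  increments=[
    [[0,0,0.002,0,0,0],[0,0,0.002,0,0,0],[0,0,0,0,0,0]],
  ],
)

```text
t: 5.98
tool_pos: [0.5253, -0.0298, 0.1013]
tool_rot: [0.975, 0.222, -0.0, -0.0]
contact_force: [-0.2, -0.4, -0.1]
width: 0.001
finger_force: 0.0
```

Emit:
move_arm(
  increments=[
    [[0,0,0.002,0,0,0],[0,0,0.001,0,0,0],[0,0,0,0,0,0]],
  ],
)

```text
t: 6.35
tool_pos: [0.5254, -0.0298, 0.0984]
tool_rot: [0.975, 0.222, -0.0, -0.0]
contact_force: [0.6, -0.7, -0.1]
width: 0.003
finger_force: 0.0
```

Emit:
move_arm(
  increments=[
    [[0,0,0.002,0,0,0],[0,0,0,0,0,0]],
  ],
)

```text
t: 6.6
tool_pos: [0.5254, -0.0298, 0.0963]
tool_rot: [0.975, 0.222, -0.0, -0.0]
contact_force: [-0.6, 0.2, 0.0]
width: -0.0
finger_force: 0.0
```

Emit:
move_arm(
  increments=[
    [[0,0,0.002,0,0,0],[0,0,0,0,0,0]],
  ],
)

```text
t: 6.85
tool_pos: [0.5254, -0.0298, 0.0943]
tool_rot: [0.975, 0.222, -0.0, -0.0]
contact_force: [-0.2, -0.0, -0.3]
width: 0.003
finger_force: 0.0
```

Emit:
move_arm(
  increments=[
    [[0,0,0.002,0,0,0],[0,0,0,0,0,0]],
  ],
)

```text
t: 7.1
tool_pos: [0.5254, -0.0298, 0.0923]
tool_rot: [0.975, 0.222, -0.0, -0.0]
contact_force: [0.2, -0.1, 0.2]
width: -0.001
finger_force: 0.0
```

```bash
python3 - <<'E'
from h import *
o=get_obs();print(o["t"],o["tool_pos"],o["width"],o["contact_force"])
s=read_camera("side");S=hsv(s)
print([proj("side",o["tool_pos"]+[0,0,h]).round(1) for h in (0,.013,.03)])
for v in range(206,234): print(v,"".join("B" if (100<S[v,u,0]<125 and S[v,u,1]>140) else ("#" if S[v,u,2]<70 else ("+" if S[v,u,2]<110 else ".")) for u in range(258,298)))
E
```

```text
7.1 [ 0.52538816 -0.02982089  0.09232352] -0.0009950630195840141 [ 0.21572597 -0.14551983  0.23733107]
[array([275.8, 220.3]), array([275.7, 217. ]), array([275.6, 212.5])]
206 .............#########+++...............
207 .............+########+.................
208 .............+########..................
209 .............+########..................
210 .............+########+.................
211 .............+######B#+.................
212 .............+########..................
213 ..............+######+..................
214 ...............+#####+..................
215 ...............+####B+..................
216 ...............+B##BB+..................
217 ...............+BBBBB+..................
218 ..............++BBBBBB+.................
219 ............++#BBBBBBB+++...............
220 .....+.....++BBBBBBBBBBBB+++....++......
221 .....##++++BBBBBBBBBBBBBBBB++++++.......
222 ...++####BBBBBBBBBBBBBBBBBBB+++++++.....
223 .++####+#BBBBBBBBBBBBBBBBBBB..+++++++...
224 +#####++#BBBBBBBBBBBBBBBBBBB++..+++++++.
225 ######++#BBBBBBBBBBBBBBBBBBB++++++++++++
226 #######+#BBBBBBBBBBBBBBBBBBB++++++++++++
227 #########BBBBBBBBBBBBBBBBBBB#+++++++++++
228 #########BBBBBBBBBBBBBBBBBBB++++++++++++
229 #########BBBBBBBBBBBBBBBBBB+++++++++++++
230 ##########BBBBBBBBBBBBBBBB++++++++++++++
231 ###########++BBBBBBBBBBBB+++++++++++++++
232 ###########+++++B++B++++++++++++++++++++
233 ###########+++++++++++++++++++++++++++++
```

Emit:
move_arm(
  increments=[
    [[0,0,0.002,0,0,0],[0,0,0,0,0,0]],
  ],
)

```text
t: 7.4
tool_pos: [0.5254, -0.0298, 0.0904]
tool_rot: [0.975, 0.222, -0.0, -0.0]
contact_force: [0.6, 0.1, -0.3]
width: -0.002
finger_force: 0.0
```

Emit:
move_arm(
  increments=[
    [[0,0,0.002,0,0,0],[0,0,0,0,0,0]],
  ],
)

```text
t: 7.65
tool_pos: [0.5256, -0.0298, 0.0902]
tool_rot: [0.975, 0.222, 0.001, 0.0]
contact_force: [-4.7, 0.9, 18.2]
width: 0.001
finger_force: 9.1
```

Emit:
move_arm(
  increments=[
    [[0,0,0.002,0,0,0],[0,0,0,0,0,0]],
  ],
)

```text
t: 7.9
tool_pos: [0.5257, -0.0299, 0.0901]
tool_rot: [0.975, 0.222, 0.001, 0.0]
contact_force: [-12.4, 0.6, 37.7]
width: -0.003
finger_force: 19.1
```

Emit:
move_arm(
  increments=[
    [[0,0,-0.02,0,0,0],[0,0,-0.01,0,0,0]],
  ],
)

```text
t: 8.15
tool_pos: [0.5259, -0.0299, 0.1175]
tool_rot: [0.975, 0.222, 0.001, 0.0]
contact_force: [-0.5, -0.5, 0.3]
width: -0.002
finger_force: 0.0
```

Emit:
move_arm(
  increments=[
    [[0,0,0,0,0,0],[0,0,0,0,0,0],[0,0,0,0,0,0],[0,0,0.02,0,0,0],[0,0,0.02,0,0,0],[0,0,0.01,0,0,0],[0,0,0,0,0,0]],
  ],
  jaw=0.055,
)

```text
t: 9.02
tool_pos: [0.5249, -0.0298, 0.0658]
tool_rot: [0.975, 0.222, -0.001, -0.0]
contact_force: [-0.9, 0.2, 1.4]
width: 0.646
finger_force: 0.0
```

Emit:
move_arm(
  increments=[
    [[0,0,0,0,0,0],[0,0,0,0,0,0],[0,0,0,0,0,0],[0,0,0,0,0,0]],
  ],
  jaw=0.0,
)

```text
t: 9.52
tool_pos: [0.526, -0.0298, 0.0674]
tool_rot: [0.975, 0.222, 0.001, 0.0]
contact_force: [-0.5, 0.1, 6.3]
width: 0.257
finger_force: 58.7
```

Emit:
move_arm(
  increments=[
    [[0,0,-0.02,0,0,0],[0,0,-0.03,0,0,0],[0,0,-0.03,0,0,0],[0,0,0,0,0,0]],
  ],
)

```text
t: 10.02
tool_pos: [0.527, -0.0299, 0.1488]
tool_rot: [0.975, 0.222, 0.002, 0.001]
contact_force: [0.9, -0.4, -0.5]
width: 0.259
finger_force: 58.8
```

Emit:
move_arm(
  increments=[
    [[-0.0314,0.0369,0,0,0,0],[-0.0314,0.0369,0,0,0,0],[-0.0314,0.0369,0,0,0,0],[-0.0314,0.0369,0,0,0,0],[-0.0314,0.0369,0,0,0,0],[-0.0316,0.0371,0,0,0,0],[0,0,0,0,0,0]],
  ],
)

```text
t: 10.9
tool_pos: [0.4498, -0.3138, 0.1454]
tool_rot: [0.976, 0.22, -0.001, -0.0]
contact_force: [0.4, -0.3, -0.5]
width: 0.258
finger_force: 59.0
```

```bash
python3 - <<'E'
from h import *
np.set_printoptions(precision=4,suppress=True)
o=get_obs();print(o["t"],o["tool_pos"],o["width"],o["contact_force"],o["finger_force"])
s=read_camera("side");S=hsv(s);t=read_camera("top");H=hsv(t)
cv2.imwrite("pics/top5.png",t[:,:,::-1]);cv2.imwrite("pics/side5.png",s[:,:,::-1])
for n,I in(("side",S),("top",H)):
    b=((I[...,0]>100)&(I[...,0]<125)&(I[...,1]>140)&(I[...,2]>60)).astype(np.uint8)
    k,L,st,c=cv2.connectedComponentsWithStats(b)
    for i in range(1,k):
        if st[i,4]>30: print(n,st[i],c[i])
p=o["tool_pos"];print(proj("side",p),proj("side",p+[0,0,.023-.032]),proj("top",p))
g=(H[...,0]>45)&(H[...,0]<85)&(H[...,1]>90)
p=pts(g,(225,185,335,290)); print("green vis",len(p))
E
```

```text
10.9 [ 0.4498 -0.3138  0.1454] 0.25809975611723096 [ 0.3965 -0.2785 -0.543 ] 58.97292673587799
side [262 156  49  32 936] [289.1645 171.781 ]
side [310 244  25  23 348] [322.0805 256.8937]
top [ 144   80   41   55 1666] [165.8235 110.1026]
top [377 250  12  14  91] [382.0659 256.4066]
top [384 271   9   5  33] [388.6364 273.3636]
[322.0352 258.9398] [321.8904 261.6545] [389.6301 262.9669]
green vis 437
```

Emit:
move_arm(
  increments=[
    [[0,0,0.04,0,0,0],[0,0,0.04,0,0,0],[0,0,0.04,0,0,0],[0,0,0.014,0,0,0],[0,0,0,0,0,0]],
  ],
)

```text
t: 11.62
tool_pos: [0.451, -0.3102, 0.0122]
tool_rot: [0.975, 0.222, -0.0, -0.001]
contact_force: [-0.6, -0.3, -1.2]
width: 0.261
finger_force: 59.0
```

Emit:
move_arm(
  increments=[
    [[0,0,0.002,0,0,0],[0,0,0.002,0,0,0],[0,0,0,0,0,0]],
  ],
)

```text
t: 12.0
tool_pos: [0.4514, -0.3114, 0.0091]
tool_rot: [0.975, 0.222, 0.0, 0.0]
contact_force: [-0.8, 0.0, -1.2]
width: 0.258
finger_force: 59.0
```

```bash
python3 - <<'E'
from h import *
np.set_printoptions(precision=4,suppress=True)
t=cv2.imread("pics/top5.png")
cv2.imwrite("pics/hub.png",np.hstack([cv2.resize(t[205:275,245:315],(400,400),interpolation=cv2.INTER_CUBIC),cv2.resize(t[210:258,140:188],(400,400),interpolation=cv2.INTER_CUBIC)]))
E
```

```text
(no output)
```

View pics/hub.png

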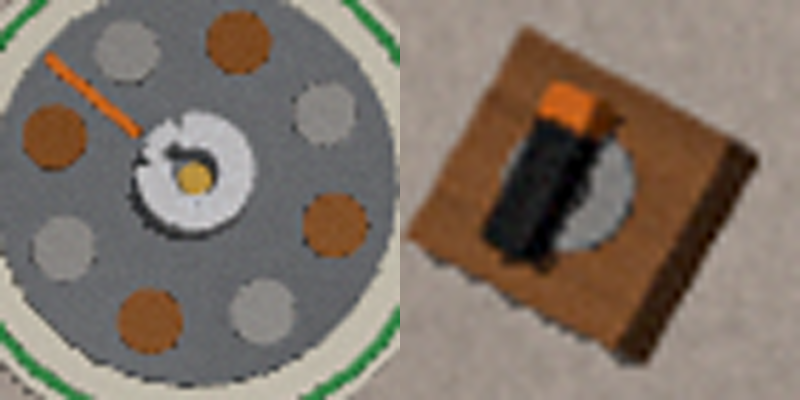

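The crop shows the bare hub centred at about (279.1,235.1) px, with its keyway facing the orange line up-left. The handle bar runs from its orange end at about (160,222.5) px to its black end at about (154.5,239.5).

Emit:
move_arm(
  increments=[
    [[0,0,0.002,0,0,0],[0,0,0.002,0,0,0],[0,0,0,0,0,0]],
  ],
)

```text
t: 12.38
tool_pos: [0.4511, -0.3112, 0.0045]
tool_rot: [0.975, 0.221, -0.0, 0.0]
contact_force: [-0.8, -0.1, 1.3]
width: 0.259
finger_force: 59.2
```

```bash
python3 - <<'E'
from h import *
np.set_printoptions(precision=4,suppress=True)
I=[read_camera("top").astype(float) for _ in range(4)]
t=np.mean(I,0).astype(np.uint8);H=hsv(t)
S=hsv(np.mean([read_camera("side").astype(float) for _ in range(4)],0).astype(np.uint8))
def circ(W):
    A=np.c_[W,np.ones(len(W))];x=np.linalg.lstsq(A,(W**2).sum(1),rcond=None)[0];c=x[:2]/2;return c,np.sqrt(x[2]+c@c)
g=(H[...,0]>45)&(H[...,0]<85)&(H[...,1]>90)
W=np.array([onz("top",q,.02)[:2] for q in pts(g,(225,185,335,290))]);print("green",circ(W))
hb=(H[...,2]>150)&(H[...,1]<40); p=pts(hb,(262,218,296,252)); hull=cv2.convexHull(p.astype(np.float32))
W=np.array([onz("top",q,.075)[:2] for q in hull[:,0]]);print("hub",len(p),circ(W))
br=(H[...,0]>12)&(H[...,0]<28)&(H[...,1]>110)&(H[...,2]>110);p=pts(br,(272,228,286,244));print("brass",len(p),p.mean(0),onz("top",p.mean(0),.04))
o=(H[...,0]>5)&(H[...,0]<16)&(H[...,1]>170)&(H[...,2]>140)
p=pts(o,(245,205,272,232));W=np.array([onz("top",q,.03)[:2] for q in p]);l=cv2.fitLine(W.astype(np.float32),cv2.DIST_HUBER,0,.0005,.001).ravel();print("line",np.degrees(np.arctan2(l[1],l[0])),W.mean(0))
po=pts(o,(150,215,170,230));bl=(H[...,2]<40);pb=pts(bl,(145,215,166,245))
print("orange",len(po),po.mean(0),"black",len(pb),pb.mean(0))
a=onz("top",po.mean(0),.105);b=onz("top",pb.mean(0),.105);print(a,b,np.degrees(np.arctan2((a-b)[1],(a-b)[0])))
# raw dumps
for v in range(218,244): print(v," ".join("%3d%s"%(H[v,u,2],"o" if o[v,u] else " ") for u in range(148,174)))
o2=(S[...,0]>5)&(S[...,0]<16)&(S[...,1]>150)&(S[...,2]>140)
q=pts(o2,(222,172,240,195)); print("side orange",q.tolist())
E
```

```text
green (array([ 0.5273, -0.0288]), np.float64(0.11936935803980249))
hub 250 (array([ 0.5279, -0.0288]), np.float64(0.02712789580903281))
brass 25 [278.56 235.76] [ 0.5282 -0.0285  0.04  ]
line 50.36744 [0.5698 0.0221]
orange 26 [159.6538 222.1923] black 125 [156.328 232.672]
[0.5536 0.2894 0.105 ] [0.5254 0.297  0.105 ] -15.041267989182979
218 165  160  163  153  124  116  118  115  111  109  105  105  104  106  106  111  127  144  158  159  158  156  159  157  156  158 
219 159  160  163  135  121  120  119  119  116  113  125  109  104  106  105  105  109  111  124  147  160  161  160  160  160  158 
220 161  162  142  114  115  122  121  122  118  131  189o 193o 173o 132  105  105  107  105  106  110  120  148  160  161  165  160 
221 164  153  115  103  108  117  119  120  118  168o 196o 195o 195o 193o 174o 135  111  108  109  108  107  109  123  147  163  157 
222 163  130  108  106  109  109  113  116  133  191o 195o 195o 193o 195o 200o 123   94  103  110  107  108  105  107  109  134  157 
223 155  124  117  111  111  108  105  108  126  199o 203o 198o 197o 198o 179o  91   78  
[... 2133 characters left out ...]
  63  114  116  123  122  125  124  122  119  106   59 
240 123  126  123  126   59   24   18    6    8   23   62  101  104  123  122  118  123  122  121  118  119  124  125  128   68   49 
241 122  124  126  128   69   59   62   46   29   57   58  112  117  125  124  126  123  122  122  121  121  119  122   97   56   51 
242 110  122  123  123  123  123  123  125   68   59  112  118  116  116  121  123  124  125  122  121  121  123  108   63   48   48 
243  91   91  111  121  123  125  127  125  118  122  125  119  117  115  119  124  123  120  123  122  124  126   80   51   50   50 
side orange [[227.0, 180.0], [228.0, 180.0], [229.0, 180.0], [227.0, 181.0], [228.0, 181.0], [229.0, 181.0]]
```

Emit:
move_arm(
  increments=[
    [[0,0,0.0015,0,0,0],[0,0,0,0,0,0]],
  ],
)

```text
t: 13.02
tool_pos: [0.4512, -0.3113, 0.0044]
tool_rot: [0.975, 0.222, 0.0, 0.0]
contact_force: [-5.4, 2.4, 16.5]
width: 0.256
finger_force: 60.8
```

```bash
python3 - <<'E'
from h import *
np.set_printoptions(precision=4,suppress=True)
for z in (.105,):
    a=onz("top",(160.3,220.1),z);b=onz("top",(151.2,239.6),z);d=a-b
    print((a+b)/2,np.linalg.norm(d),np.degrees(np.arctan2(d[1],d[0])))
    print("side pred of bar orange end top", proj("side",a),proj("side",b))
# visible collar/holder check
print("holder", onz("top",(161.4,232.9),.05))
import json
s=hsv(read_camera("side"))
for v in range(174,200): print(v," ".join("%3d"%s[v,u,2] for u in range(212,236)))
E
```

```text
[0.533  0.2988 0.105 ] 0.05686870701627916 -22.55054248355169
side pred of bar orange end top [229.638 179.665] [214.6715 181.8971]
holder [0.5312 0.2954 0.05  ]
174 169 169 169 170 168 170 169 169 167 164 164 148 152 163 169 167 167 169 170 170 168 168 170 169
175 168 169 169 168 168 169 168 163 149 144 139 128 133 146 164 166 168 169 168 167 167 169 168 169
176 167 170 168 166 166 163 151 142 126 117 128 155 161 165 169 169 166 166 168 166 166 168 168 170
177 166 168 163 155 147 135 122 129 141 155 159 165 146 158 167 168 167 167 167 169 169 168 168 168
178 151 147 139 126 128 133 151 161 161 142 130 160 164 166 168 167 167 169 168 167 167 169 169 168
179 125 121 132 154 160 158 137 128 156 164 160 162 162 164 163 170 175 175 172 169 168 170 168 171
180 142 152 159 162 133 120 147 157 160 160 144 119 109 112 121 167 179 180 173 168 169 169 167 169
181 157 134 123 127 111 101 109  90  79  68  59  44  44  38  70 147 159 158 159 166 167 167 169 169
182 128 155 161 112  56  48  45  38  25  26  22  24  29  26  42  96 123 128 145 162 170 169 168 169
183 164 165 166 112  42  25  24  21  2
[... 961 characters left out ...]

193 153 138 130 109  86  82  93 114 122 124 125 125 123 123 125 111  98 108 119 122 119 122 143 161
194 163 137 128 128 102  85  85  90  97 105 110 111 109 101  94  93 102 120 128 127 120 121 140 159
195 162 134 128 129 126 124 123 114  98  90  92  91  91  87 100 115 124 128 129 128 123 119 125 153
196 163 143 135 134 132 127 127 127 127 127 126 124 123 123 123 123 122 127 127 127 122 117 120 143
197 164 153 140 130 131 132 130 126 129 127 129 122 122 123 122 117 110 108 104 101  91  85  86 121
198 164 147 133 130 126 126 120 114 113 105 107  98  92  86  87  85  82  82  83  85  83  79  81 119
199 161 137 110  98  94  88  86  81  84  83  82  85  86  81  80  79  77  82  78  82  81  82  88 117
```

Emit:
move_arm(
  increments=[
    [[0,0,0,0,0,0],[0,0,0,0,0,0],[0,0,0,0,0,0],[0,0,-0.03,0,0,0],[0,0,-0.06,0,0,0],[0,0,-0.06,0,0,-0.177],[0,0,0,0,0,-0.177],[0,0,0,0,0,-0.177]],
  ],
  jaw=0.06,
)

```text
t: 14.08
tool_pos: [0.4515, -0.3114, 0.1538]
tool_rot: [0.881, 0.472, 0.0, 0.001]
contact_force: [0.6, -0.6, -0.7]
width: 0.7
finger_force: 0.0
```

Emit:
move_arm(
  increments=[
    [[0,0,0,0,0,-0.177],[0,0,0,0,0,-0.177],[0,0,0,0,0,-0.177],[0,0,0,0,0,-0.177],[0,0,0,0,0,-0.177],[0,0,0,0,0,-0.177],[0,0,0,0,0,-0.177],[0,0,0,0,0,-0.177]],
  ],
)

```text
t: 15.08
tool_pos: [0.4511, -0.3111, 0.1527]
tool_rot: [0.363, 0.932, 0.0, -0.0]
contact_force: [0.9, -0.5, 0.3]
width: 0.706
finger_force: 0.0
```

Emit:
move_arm(
  increments=[
    [[0,0,0,0,0,-0.177],[0,0,0,0,0,-0.177],[0,0,0,0,0,0]],
  ],
)

```text
t: 15.45
tool_pos: [0.4511, -0.3111, 0.1528]
tool_rot: [0.196, 0.981, 0.0, -0.0]
contact_force: [-0.5, 0.6, -0.6]
width: 0.704
finger_force: 0.0
```

```bash
python3 - <<'E'
from h import *
np.set_printoptions(precision=4,suppress=True)
o=get_obs();M=R.from_quat(o["tool_rot"]).as_matrix();print(o["t"],o["tool_pos"],M[:,0],np.degrees(np.arctan2(M[1,0],M[0,0])),o["joint_positions"])
H=hsv(read_camera("side"))
b=((H[...,0]>100)&(H[...,0]<125)&(H[...,1]>140)&(H[...,2]>60)).astype(np.uint8)
k,L,st,c=cv2.connectedComponentsWithStats(b)
for i in range(1,k):
    if st[i,4]>30: print(st[i],c[i])
print(proj("side",(.451,-.311,.018)))
d=np.array([.533,.2988,0])-o["tool_pos"];print("tool shift",M.T@d)
E
```

```text
15.45 [ 0.4511 -0.3111  0.1528] [-0.923   0.3848  0.0005] 157.37135428755528 [-0.6038  0.3014 -0.0701  1.1998  0.0001 -0.2089]
[262 155  48  33 934] [289.0664 171.7206]
[308 284  24  23 407] [319.5627 295.7002]
[319.6961 294.4252]
tool shift [0.159  0.5944 0.1529]
```

Emit:
move_arm(
  increments=[
    [[0.01325,0.04953,0,0,0,0],[0.01325,0.04953,0,0,0,0],[0.01325,0.04953,0,0,0,0],[0.01325,0.04953,0,0,0,0],[0.01325,0.04953,0,0,0,0],[0.01325,0.04953,0,0,0,0],[0.01325,0.04953,0,0,0,0],[0.01325,0.04953,0,0,0,0]],
  ],
)

```text
t: 16.5
tool_pos: [0.5054, 0.0971, 0.1531]
tool_rot: [0.198, 0.98, 0.0, 0.0]
contact_force: [0.7, -0.5, -0.7]
width: 0.702
finger_force: 0.0
```

Emit:
move_arm(
  increments=[
    [[0.01325,0.04953,0,0,0,0],[0.01325,0.04953,0,0,0,0],[0.01325,0.04953,0,0,0,0],[0.01325,0.04953,0,0,0,0],[0,0,0,0,0,0],[0,0,0.03,0,0,0],[0,0,0,0,0,0]],
  ],
)

```text
t: 17.38
tool_pos: [0.5309, 0.2973, 0.1212]
tool_rot: [0.197, 0.98, -0.001, -0.002]
contact_force: [0.6, -0.9, -0.6]
width: 0.702
finger_force: 0.0
```

```bash
python3 - <<'E'
from h import *
np.set_printoptions(precision=4,suppress=True)
o=get_obs();M=R.from_quat(o["tool_rot"]).as_matrix();print(o["t"],o["tool_pos"],np.degrees(np.arctan2(M[1,0],M[0,0])),o["joint_positions"])
d=np.array([.533,.2988,.047])-o["tool_pos"];print("tool shift",M.T@d)
s=read_camera("side");cv2.imwrite("pics/s6.png",cv2.resize(s[130:220,160:280],None,fx=6,fy=6,interpolation=cv2.INTER_CUBIC)[:,:,::-1])
E
```

```text
17.375 [0.5309 0.2973 0.1212] 157.2766036907041 [ 0.5106  0.4223  0.0319  1.1848 -0.0001  0.9072]
tool shift [-0.0016  0.0025  0.0742]
```

View pics/s6.png

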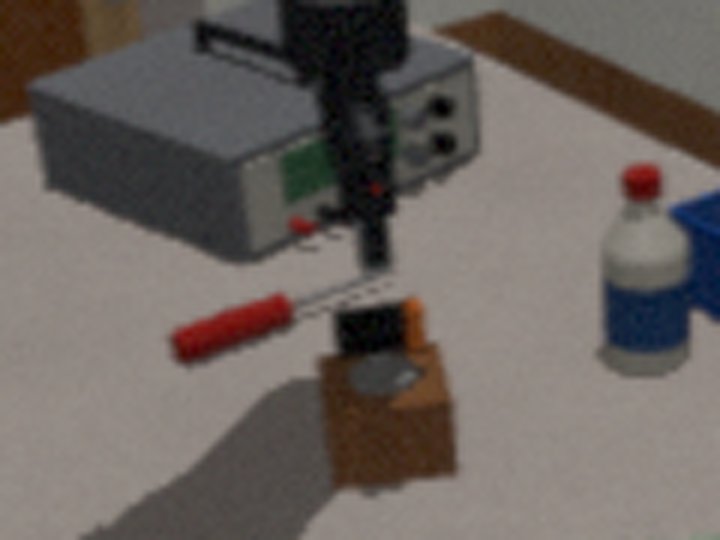

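The gripper stands directly over the handle (fingertips about (222,175) px, bar about (222,184) px), with the fingers edge-on across the bar. I am going down to grip it.

Emit:
move_arm(
  increments=[
    [[0,0,0.03,0,0,0],[0,0,0.025,0,0,0],[0,0,0.015,0,0,0],[0,0,0.005,0,0,0],[0,0,0,0,0,0]],
  ],
)

```text
t: 18.05
tool_pos: [0.5327, 0.2987, 0.0487]
tool_rot: [0.196, 0.981, 0.0, 0.0]
contact_force: [0.2, 0.3, 0.3]
width: 0.7
finger_force: 0.0
```

Emit:
move_arm(
  increments=[
    [[0,0,0,0,0,0],[0,0,0,0,0,0],[0,0,0,0,0,0],[0,0,0,0,0,0]],
  ],
  jaw=0.0,
)

```text
t: 18.55
tool_pos: [0.5326, 0.2989, 0.0486]
tool_rot: [0.196, 0.981, 0.0, 0.0]
contact_force: [-0.7, -1.2, 5.9]
width: 0.175
finger_force: 58.9
```

Emit:
move_arm(
  increments=[
    [[0,0,-0.015,0,0,0],[0,0,-0.03,0,0,0],[0,0,-0.03,0,0,0],[0,0,-0.025,0,0,0],[0,0,0,0,0,0],[0,0,0,0,0,0]],
  ],
)

```text
t: 19.3
tool_pos: [0.5319, 0.2984, 0.1472]
tool_rot: [0.196, 0.981, -0.0, -0.0]
contact_force: [-0.3, -0.1, -3.0]
width: 0.174
finger_force: 59.1
```

```bash
python3 - <<'E'
from h import *
np.set_printoptions(precision=4,suppress=True)
o=get_obs();M=R.from_quat(o["tool_rot"]).as_matrix();p=o["tool_pos"];print(o["t"],p,np.degrees(np.arctan2(M[1,0],M[0,0])),o["width"],o["contact_force"],M[:,2])
s=read_camera("side");cv2.imwrite("pics/side7.png",s[:,:,::-1]);S=hsv(s)
# expected: key tip = holder .012 lifted; TCP-tip dz=.0486-.012
tip=p.copy();tip[2]-=.0366
for h in (0,.014,.043,.049,.065,.093): print(h,proj("side",tip+[0,0,h]))
print("orange end",proj("side",tip+[0,0,.079]-M[:,0]*.028))
for v in range(148,186): print(v," ".join("%3d%s"%(S[v,u,2],"o" if S[v,u,1]>140 and S[v,u,0]<18 and S[v,u,2]>110 else " ") for u in range(208,238)))
E
```

```text
19.3 [0.5319 0.2984 0.1472] 157.43752792049287 0.1742993434160432 [-0.3483 -0.1309 -2.9965] [-0.0011 -0.0005 -1.    ]
0 [221.8523 179.5877]
0.014 [221.5081 176.2523]
0.043 [220.7839 169.236 ]
0.049 [220.6322 167.766 ]
0.065 [220.2243 163.8146]
0.093 [219.4991 156.7877]
orange end [227.4396 159.2972]
148  98   98   95   96   92   72   42   24   21   25   27   50   55   61   49   30   37   56   69   80   88   79   60   40   20   19   24   54   85   93 
149  99   95   98   97   94   76   41   21    8   19   24   27   37   35   31   18   23   51   67   71   74   57   54   57   51   38   40   69   86   94 
150  97   97   94   91   83   67   41   20   19   20   12   26   33   29   34   24   24   47   64   64   60   58   55   79   85   85   91   91   92   95 
151  92   88   69   60   62   61   54   28   21    8   21   17   31   30   19   21   30   45   64   75   67   62   69   79   82   86   89   92   93   95 
152  72   62   65   69   71   76   73   42   19   19   13   16   14   13   19   15   27   53   72   84   84   89   90   74   48   32   34   65   88   93 
153  62   76  100   91   71  
[... 4351 characters left out ...]
 142  142  142  147  147  147  148  149  145  148  149  147  148  147  147  150  148 
182  95  121  116  104  111  133  143  147  150  148  149  147  149  149  149  149  149  146  148  147  148  149  148  148  148  150  148  147  149  150 
183  81  104  132  141  141  148  148  147  146  149  149  147  149  145  149  149  149  150  147  147  145  149  148  146  149  149  145  148  146  149 
184  94  132  145  145  147  147  148  148  148  148  147  149  148  146  146  147  147  148  150  146  146  148  150  147  148  148  148  148  149  151 
185 133  145  148  148  150  148  148  148  150  146  145  148  148  148  148  147  146  148  149  151  147  147  146  150  148  149  151  147  148  148
```

Emit:
move_arm(
  increments=[
    [[0,0,0,0,0,-0.159],[0,0,0,0,0,-0.159],[0,0,0,0,0,-0.159],[0,0,0,0,0,-0.159],[0,0,0,0,0,-0.159],[0,0,0,0,0,-0.159],[0,0,0,0,0,-0.16],[0,0,0,0,0,-0.16]],
  ],
)

```text
t: 20.35
tool_pos: [0.5317, 0.2983, 0.1466]
tool_rot: [-0.428, 0.904, -0.0, -0.001]
contact_force: [-0.1, -0.2, -2.6]
width: 0.177
finger_force: 58.8
```

Emit:
move_arm(
  increments=[
    [[0.03194,-0.02561,0,0,0,0],[0.03194,-0.02561,0,0,0,0],[0.03194,-0.02561,0,0,0,0],[0.03194,-0.02561,0,0,0,0],[0.03194,-0.02561,0,0,0,0],[0.03194,-0.02561,0,0,0,0],[0.03194,-0.02561,0,0,0,0],[0.03194,-0.02561,0,0,0,0]],
  ],
)

```text
t: 21.35
tool_pos: [0.5266, -0.0301, 0.1468]
tool_rot: [-0.426, 0.905, 0.001, -0.001]
contact_force: [0.9, -0.5, -2.4]
width: 0.18
finger_force: 58.9
```

Emit:
move_arm(
  increments=[
    [[0,0,0,0,0,0],[0,0,0,0,0,0]],
  ],
)

```text
t: 21.6
tool_pos: [0.527, -0.0286, 0.1472]
tool_rot: [-0.426, 0.905, 0.001, -0.001]
contact_force: [0.1, 1.1, -3.0]
width: 0.178
finger_force: 59.1
```

```bash
python3 - <<'E'
from h import *
np.set_printoptions(precision=4,suppress=True)
o=get_obs();M=R.from_quat(o["tool_rot"]).as_matrix();p=o["tool_pos"];print(o["t"],p,np.degrees(np.arctan2(M[1,0],M[0,0])),o["width"],o["contact_force"],o["moment"])
print("shift",M.T@(np.array([.5277,-.0288,p[2]])-p))
s=read_camera("side");S=hsv(s)
tip=p.copy();tip[2]-=.0366
for h in (0,.014,.043,.049): print(h,proj("side",tip+[0,0,h]))
print("hub",proj("side",(.5277,-.0288,.075)))
for v in range(200,242): print(v," ".join("%3d"%(S[v,u,2]) for u in range(260,294)))
E
```

```text
21.6 [ 0.527  -0.0286  0.1472] -129.60664070309414 0.17834779513379465 [ 0.0955  1.0566 -2.9776] [ 0.055  -0.0304 -0.0381]
shift [-0.0003 -0.0007 -0.    ]
0 [275.8188 215.2519]
0.014 [275.7317 211.5555]
0.043 [275.5481 203.7592]
0.049 [275.5095 202.1223]
hub [276.2384 224.3933]
200 151 152 152 151 152 150 151 150 151 147 118  87  55  35  11  19  12  15  44  68  83 118 143 150 150 152 152 153 155 155 153 152 151 150
201 155 154 152 152 152 152 150 151 149 124  88  68  47  28  23  18  21  22  47  55  63  81 135 148 154 154 153 154 154 154 153 152 152 153
202 153 150 151 151 150 150 153 151 141 100  70  60  57  50  48  42  48  41  52  60  59  69 108 143 153 153 152 154 152 152 155 152 151 150
203 152 150 150 152 153 153 156 153 135  93  66  59  62  61  62  67  64  61  61  61  62  71 108 144 154 152 156 154 153 152 151 153 149 154
204 151 149 151 152 152 155 152 149 138 103  70  64  61  60  62  60  63  62  61  59  62  74 121 146 151 153 155 153 152 152 152 152 150 152
205 152 150 150 152 152 153 154 150 149 127  92  72  65  60  61  64  66  66  64  66  74  98 138 151 150 157 152 153 154 1
[... 4358 characters left out ...]

237  49  55  52  52  51  54  53  53  62  76  83  84  87  91  91  91  90  95  96  94  95  95  92  91  88  91  96  96  98  96  95  96 100  96
238  61  50  46  52  55  53  54  54  56  69  82  85  88  93  88  94  96  95  94  99  95  99  94  91  91  93  98  97 100  99  98  98  95 106
239  84  66  55  50  54  54  52  55  56  67  78  81  86  91  91  94  96  94  94  95  95  95  93  94  95  96  96  97  95  96  99  99 101 109
240 101  77  54  52  52  50  53  57  83  93  95  93  92  94  93  95  97  93  96  97  97  95  97  96  99  97  96  98  99  94 100  95  99 112
241  99  81  60  53  58  57  58  65  86  96  93  95  96  97  93  92  96  94  93  97  99  99  94  98  96  96  97  96  99  99  97 100  99 108
```

Emit:
move_arm(
  increments=[
    [[-0.0003,-0.0007,0.015,0,0,0],[0,0,0.015,0,0,0],[0,0,0.005,0,0,0],[0,0,0.004,0,0,0],[0,0,0.003,0,0,0],[0,0,0,0,0,0]],
  ],
)

```text
t: 22.4
tool_pos: [0.5283, -0.029, 0.106]
tool_rot: [-0.426, 0.905, 0.0, 0.0]
contact_force: [-1.3, 0.5, -2.7]
width: 0.176
finger_force: 59.0
```

Emit:
move_arm(
  increments=[
    [[0,0,0.003,0,0,0],[0,0,0.002,0,0,0],[0,0,0,0,0,0]],
  ],
)

```text
t: 22.78
tool_pos: [0.5282, -0.029, 0.1009]
tool_rot: [-0.426, 0.905, 0.0, -0.0]
contact_force: [0.3, -0.7, -2.5]
width: 0.183
finger_force: 59.0
```

Emit:
move_arm(
  increments=[
    [[0,0,0.002,0,0,0],[0,0,0.001,0,0,0],[0,0,0,0,0,0]],
  ],
)

```text
t: 23.15
tool_pos: [0.5282, -0.029, 0.0979]
tool_rot: [-0.426, 0.905, 0.0, -0.0]
contact_force: [-0.0, 0.3, -2.6]
width: 0.179
finger_force: 59.0
```

Emit:
move_arm(
  increments=[
    [[0,0,0.001,0,0,0],[0,0,0.001,0,0,0],[0,0,0,0,0,0]],
  ],
)

```text
t: 23.52
tool_pos: [0.5282, -0.029, 0.0959]
tool_rot: [-0.426, 0.905, 0.0, -0.0]
contact_force: [-0.3, -0.2, -2.4]
width: 0.182
finger_force: 59.1
```

Emit:
move_arm(
  increments=[
    [[0,0,0.001,0,0,0],[0,0,0.001,0,0,0],[0,0,0,0,0,0]],
  ],
)

```text
t: 23.9
tool_pos: [0.5282, -0.029, 0.0939]
tool_rot: [-0.426, 0.905, 0.0, -0.0]
contact_force: [0.0, -1.3, -2.7]
width: 0.178
finger_force: 59.1
```

Emit:
move_arm(
  increments=[
    [[0,0,0.001,0,0,0],[0,0,0.001,0,0,0],[0,0,0,0,0,0]],
  ],
)

```text
t: 24.28
tool_pos: [0.5282, -0.029, 0.0919]
tool_rot: [-0.426, 0.905, 0.0, -0.0]
contact_force: [0.5, -0.3, -3.7]
width: 0.183
finger_force: 59.1
```

Emit:
move_arm(
  increments=[
    [[0,0,0.002,0,0,0],[0,0,0.002,0,0,0],[0,0,0.002,0,0,0],[0,0,0.002,0,0,0],[0,0,0,0,0,0]],
  ],
)

```text
t: 24.9
tool_pos: [0.5281, -0.029, 0.0838]
tool_rot: [-0.426, 0.905, 0.0, -0.0]
contact_force: [0.2, -1.2, -2.4]
width: 0.176
finger_force: 59.1
```

Emit:
move_arm(
  increments=[
    [[0,0,0.002,0,0,0],[0,0,0.002,0,0,0],[0,0,0.002,0,0,0],[0,0,0,0,0,0]],
  ],
)

```text
t: 25.4
tool_pos: [0.5281, -0.029, 0.0778]
tool_rot: [-0.426, 0.905, 0.0, -0.0]
contact_force: [-0.2, -1.0, -2.9]
width: 0.182
finger_force: 59.1
```

Emit:
move_arm(
  increments=[
    [[0,0,0.002,0,0,0],[0,0,0.002,0,0,0],[0,0,0,0,0,0]],
  ],
)

```text
t: 25.78
tool_pos: [0.5284, -0.029, 0.0742]
tool_rot: [-0.426, 0.905, -0.0, 0.0]
contact_force: [-0.9, -0.6, 2.6]
width: 0.178
finger_force: 60.0
```

Emit:
move_arm(
  increments=[
    [[0,0,0.002,0,0,0],[0,0,0.002,0,0,0],[0,0,0,0,0,0]],
  ],
)

```text
t: 26.15
tool_pos: [0.5284, -0.029, 0.0702]
tool_rot: [-0.426, 0.905, -0.0, 0.0]
contact_force: [-1.3, -1.1, 4.9]
width: 0.174
finger_force: 60.5
```

Emit:
move_arm(
  increments=[
    [[0,0,0.002,0,0,0],[0,0,0.001,0,0,0],[0,0,0,0,0,0]],
  ],
)

```text
t: 26.52
tool_pos: [0.5285, -0.029, 0.0685]
tool_rot: [-0.426, 0.905, -0.0, 0.001]
contact_force: [-5.8, -1.4, 19.9]
width: 0.185
finger_force: 62.4
```

Emit:
move_arm(
  increments=[
    [[0,0,0.001,0,0,0],[0,0,0.001,0,0,0],[0,0,0,0,0,0]],
  ],
)

```text
t: 26.9
tool_pos: [0.5287, -0.0291, 0.0685]
tool_rot: [-0.426, 0.905, -0.001, 0.001]
contact_force: [-12.9, -0.8, 40.7]
width: 0.182
finger_force: 65.7
```

Emit:
move_arm(
  increments=[
    [[0,0,-0.001,0,0,0],[0,0,0,0,0,0]],
  ],
)

```text
t: 27.15
tool_pos: [0.5286, -0.029, 0.0685]
tool_rot: [-0.426, 0.905, -0.001, 0.001]
contact_force: [-9.1, -0.2, 29.2]
width: 0.179
finger_force: 64.1
```

```bash
python3 - <<'E'
from h import *
np.set_printoptions(precision=4,suppress=True)
o=get_obs();p=o["tool_pos"];print(o["t"],p,o["contact_force"],o["moment"],R.from_quat(o["tool_rot"]).as_matrix()[:,2])
S=hsv(np.mean([read_camera("side").astype(float) for _ in range(4)],0).astype(np.uint8))
for h in (.075,.081,.0685+.0284): print(h,proj("side",(.528,-.029,h)))
for v in range(208,242): print(v," ".join("%3d"%(S[v,u,2]) for u in range(262,292)))
E
```

```text
27.15 [ 0.5286 -0.029   0.0685] [-9.1473 -0.2022 29.232 ] [0.0067 2.2417 0.0343] [ 0.0025 -0.0001 -1.    ]
0.075 [276.3484 224.3855]
0.081 [276.313  222.8526]
0.09690000000000001 [276.2185 218.7536]
208 119  66  26  17  15  16  21  18  19  20  34  89  97  94  95  95 101  67  26  22  17  20  14  20  16  23  38  96 140 151
209 146 102  46  22  18  19  20  21  17  16  23  46  49  42  44  42  48  31  18  16  15  18  24  24  25  38  75 133 152 155
210 153 132  93  62  64  64  49  32  18  17  20  18  12  18  12  12  19  21  21  21  19  36  60  75  72  96 123 146 153 155
211 155 153 147 135 141 143 118  72  31  21  23  17  15  11  14  13   9  25  27  22  38  92 137 147 148 150 153 155 154 155
212 154 156 154 152 153 154 149 115  60  28  40  32  17  12  13   9  20  49  41  28  64 131 152 153 153 152 153 153 153 153
213 154 155 154 154 155 156 151 119  63  39  60  47  23  13  13  15  25  61  62  42  64 136 152 154 154 153 155 155 153 153
214 156 155 155 155 156 157 153 118  62  38  64  50  23  16  17   8  22  64  63  39  56 133 152 154 155 155 155 154 154 154
215 157 156 155 155 154 156 152 1
[... 2614 characters left out ...]
  90  92  92  95  96  95  96  97  97  96  93  93  86  73  63  61  60  62  65  87
237  52  51  53  52  49  53  62  75  84  87  89  91  92  95  96  95  98  98  97  96  96  92  89  90  95  96  97  96  95  98
238  54  54  54  53  54  52  56  69  80  85  88  91  92  95  95  96  97  96  98  96  95  93  91  93 100 101 100  99  99  99
239  54  51  55  53  53  51  53  60  71  81  89  92  92  95  95  96  96  97  98  95  94  94  95  97  99 100  98  98  99  99
240  58  53  51  52  52  52  53  52  62  70  81  90  92  96  97  95  97  98  96  98  97  97  97  98 100  99  99  99  98  98
241  57  53  52  52  51  53  59  65  87  94  96  96  96  97  96  97  98  98  99  97 100  98 100  99  97  97  99  98  99  99
```

```bash
python3 -c "
from plant import ticket
print(ticket.sign_off())"
```

```text
the job is handed in; nothing more can be done
None
```

The cap is in the tray, knob up, and I handed the job in at about 27 s with the shaft keyed into the hub, still gripped and pressed down with about 29 N. It stopped hard at the height calculated for fully home, and a side picture agrees to about 1 mm; I had no direct reading of the plunger.

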